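# Clamp the tin in the holding board with the cam lever

## Task

Draw the loose push bar out of the low bay of the bamboo rack and lay it in the open channel of the holding board, wooden head towards the tin. Slide it until the tin is held snug between the head and the end stop, without forcing it, then swing the cam lever all the way over to its stop so that the bar is locked, and let go. Leave the other things on the counter where they are.

Things in the scene. Friction and masses are not known exactly. Their poses are not given: they have to be found in the camera images.
- board: Fixed bamboo holding board, 115 x 270 mm, upper face 18 mm above the counter. Origin on the counter under the middle of the channel; +y along the channel towards tin and end stop, +x away from the lever, z up. With everything snug the bar head's face is at y = 68 mm and the tin's centre at y = 101 mm. The board is bare behind the channel (y -113 to -28 mm), where the bar's grip block comes to stand.
- board_stop (a point): Middle of the foot of the end stop, on the face that the tin must touch (board y = 134 mm, 18 mm above the counter; stop 45 mm high).
- channel (a point): Middle of the channel's floor, 18 mm above the counter. Open at the top, 56 mm long (board y -28 to 28), 20 mm wide (x -10 to 10) for the 16 mm bar. Wall at +x and two short cheeks at -x, 20 mm high, with flared lips up to 48 mm above the counter; the cam works between the cheeks.
- lane (a point): Middle of the lane for head and tin, on the board, at board y = 90 mm. Guide walls from y = 34 mm to the stop, inner faces at x -37 and 37 mm, 30 mm high. Fingers do not fit beside the head there, nor on the shaft between head and channel (28 mm gap when snug, less before), so the bar must be laid in and slid by its grip block
- tin: Closed round steel tin, 66 mm across, 78 mm high, about 0.25 kg, standing upright on the board in the lane, at first 4 to 12 mm short of the end stop. Origin: centre of its underside.
- bar: Loose push bar, 160 mm long, 0.16 kg. Origin mid-length on its underside, +y to its head, z up. Aluminium shaft 16 x 16 mm; wooden head at +y, 50 mm wide (x), 12 mm thick (y 68 to 80), 28 mm high; steel grip block at -y. Undersides flush. It starts with the head and 30 to 45 mm of shaft outside the rack's bay and the rest under the slats: take it by the head, draw it straight out, put it down.
- bar_face (a point): Middle of the head's front face (bar frame 0, 80, 14 mm), the face that presses on the tin.
- bar_tail (a point): Middle of the bar's dark steel grip block (bar frame 0, -61, 17 mm), 16 mm wide (x), 38 mm long (y -80 to -42 mm), 34 mm high.
- lever (a joint): Cam lever angle about its upright pivot, rad: 0 wide open, 2.3 at the closed stop, counterclockwise from above. Starts at 0 to 0.3, stays where left. Arm direction in the board frame: 2.412 + value, rad from +x; closed, it lies along -y beside the bar. The cam clears the channel below 0.3, bears on the bar from about 1.2, is hardest near 2 (5 to 15 N at the post), over centre past 2.1: push on to its stop.
- lever_pivot (a point): Lever pivot axis, at board frame x -23.5 mm, y 0, at the height of the board's upper face.
- lever_post (a point): Middle of the upright round finger post at the end of the lever's arm, 70 mm from the pivot: 14 mm thick, from 49 to 81 mm above the counter. The flat arm is 14 mm wide, 49 to 57 mm above the counter.
- rack: Fixed slotted bamboo rack, 168 x 160 mm, slatted top 44 to 54 mm above the counter, with two white saucers standing in its slots up to 168 mm high, the nearer one 70 mm behind the bay's front. Origin on the counter under its centre; the low bay under the slats opens towards +y at y = 80 mm.
- spoon: Steel spoon 170 mm long lying on the counter; leave alone.
- bowl: Small glass bowl, 90 mm across, 42 mm high; leave alone.
- jar: Terracotta jar with a steel lid, 56 mm across, 85 mm high; leave alone.
- mug: White mug, 76 mm across, 85 mm high; leave alone.
- mill: Dark wooden pepper mill, 54 mm across, 150 mm high; leave alone.
There are look-alikes about, which are no part of the job. What is shaped like the bar but blue or green is not meant.

How it is judged (in metres and radians):
On the way:
1. the bar lies in the channel and holds the tin snug against the end stop, the lever still open (x of bar_face in the frame of board between -0.006 and 0.006 m and z of bar_face in the frame of board between 0.028 and 0.037 m and angle between the y axis of bar and the y axis of board, either way round below 0.06 rad and y of bar_face in the frame of board above 0.0655 m and y of tin in the frame of board between 0.0985 and 0.104 m and x of tin in the frame of board between -0.008 and 0.008 m and angle between tin's own z axis and vertical below 0.05 rad and value of joint lever below 1.2 rad), for 0.2 s.
At the end, for the whole second after the job is handed in: Bar resting in the channel (head within 6 mm of its middle line, 0.06 rad of its direction), face within 2.5 mm of the snug position; tin upright (0.05 rad), within 2.5 mm of the end stop and 8 mm of the middle line; lever beyond 2.15 rad, over centre; all at rest (x of bar_face in the frame of board between -0.006 and 0.006 m and z of bar_face in the frame of board between 0.028 and 0.037 m and angle between the y axis of bar and the y axis of board, either way round below 0.06 rad and y of bar_face in the frame of board above 0.0655 m and y of tin in the frame of board between 0.0985 and 0.104 m and x of tin in the frame of board between -0.008 and 0.008 m and angle between tin's own z axis and vertical below 0.05 rad and value of joint lever above 2.15 rad and linear speed of each of bar, tin below 0.01 m/s and velocity of joint lever below 0.05 rad/s); the robot touches nothing.
It fails at once if the tin is forced: squeezed by the bar with more than 45 N (contact force between bar and tin above 45 N).
It fails at once if another thing on the counter is pushed more than 30 mm (distance of any of spoon, bowl, jar, mug, mill from where it was at the start of the episode above 0.03 m).
It also fails if it takes over 64 s, if anything falls off the work surface, if the arm or the gripper's body presses on something with over 40 N, if the wrist force passes 120 N, or if a joint passes its speed limit or range.

## Robot

A 6-joint arm with a two-finger parallel gripper is mounted at the origin on the work surface. World frame = base frame: x ahead of the robot, y to its left, z up, the work surface at z = 0. Lengths are in mm, angles in rad, forces in N, time in s.
With the tool pointing down it reaches from about 275 to 750 mm from the base axis. Payload 10.2 kg.
Tool frame: the origin (TCP) lies at the very end of the fingers, on their centre line; the grasp point (between the pads) lies 19 mm behind it; z points along the fingers, y is the direction in which the jaws open and shut (so a half turn about z gives the same grasp; the last joint's range is limited). The gripper opens to 85 mm and grips with 20 to 120 N. Pads are 22 mm wide; open, the fingers measure 114 mm over their backs; the gripper's body (76 mm by 85 mm) begins 54 mm behind the grasp point. The pads swing forward as they close: fully open they stand 13 mm farther back than shut.
Start: joints at [-1.517, 0.313, 1.498, -0, 1.331, -0.223], TCP at [143.458, -505.026, 231.294] pointing down, gripper open.
Joint ranges: [-2.94, 2.94], [-0.97, 2.17], [0.19, 2.56], [-1.23, 4.37], [0.02, 3.11], [-2.88, 2.88]. Speed limits (rad/s): [2.39, 2.39, 3.01, 3.14, 3.14, 3.14].

## Interface

Orientations are given as a unit quaternion [w, x, y, z].
In Python, from rig import * gives the robot as it stands. The module is installed in compiled form; this text tells all that it offers.
- The arm moves only by the shell command python3 -m crank 'ROWS' [FORCE]. ROWS is a JSON object of lists of equal length, an entry for each row: "dp": the shift along the world's x, y, z in cm, a list of three; "delta_rot": the turn, a rotation vector about the world's x, y, z in degrees, a list of three; "claw": the closure in counts, from 0 (fully open) to 255 (shut). A call has 1 to 10 rows; each row shifts and turns the commanded pose from where the row before left it; what a row does not reach is not made up. A row lasts 1/10 s, in which the tool goes at most 50 mm and 8.59 degrees, less where a joint would pass 70% of its speed; a pose out of reach is approached as far as the arm can. A call is refused whole if a number of a shift passes 5 or a number of a turn 8.59, either way. A call with a gripper value outside its range is refused whole. The fingers move at their own pace and stop on an object; FORCE is the grip in N (left out, the last holds). Time passes only in rows, so rows that do not move let the fingers close. It gives the time, the measured TCP pose, the force and the opening at its end, in the units of the state.
- sense(): the state, without advancing time (a new reading comes with each control period).
- capture(name): name is "scene" or "top" or "wrist"; returns (picture, depth): 400x640x3 uint8, red, green, blue; 400x640 float32, mm along the optical axis (not along the pixel's ray), 0 where there is no reading.
- camera_model(name): a dict with "fx", "fy", "cx", "cy" (pixels), "cam_to_world" (4x4, takes a point from camera to world coordinates); the wrist camera has in their place "T_tool_cam" (4x4, takes a point from camera to tool coordinates, whose origin is the TCP and whose axes are the flange's). Camera axes: x right, y up, looking along -z (the intrinsics and any distortion apply to the point x, -y, -z); pixel columns grow to the right and rows downward; lengths in mm; the calibration is good to about 2 mm. A picture is of the moment at which its call begins: read the wrist's pose just before it. camera_model takes no time and is no camera call.
- finish_job(): hands the job in, once; it reports no verdict.
Trained networks look in the newest picture that a camera, given by its name, has taken for a name from the list of things; names that differ only in an ending like _2 or _b are one class to them, and where a whole thing is asked for, a point or a joint stands for the part that bears it (a point fixed in the world has none). Each returns a list of dicts, best first, with "p" (0 to 1); they miss things now and then, are a little off and sometimes report something else, mostly with a low value. They report only what shows in the picture. A call takes as long as a camera call. They do not tell look-alikes from the thing itself.
- boxes_of(camera, target): "centre" ([column, row] in pixels, amid what is visible of it).
- masks_of(camera, target): "region" (400x640 bool, what is visible of it) and "centre" ([column, row] in pixels, amid what is visible of it).
- pinpoint(camera, target): "centre" ([column, row] in pixels: a listed point, or the origin of a listed thing).
The state is a dict: "time_s": time; "joints": joint angles; "dq": joint speeds; "tau": joint torques, N m; "eef_pos": TCP position; "ee_rot": TCP orientation; "force": force on the tool from outside, world axes, zero at the start; "wrist_torque": the same for the moment, N m; "grip_width": opening from 0.0 (shut) to 1.0 (fully open).
Only numpy, scipy, OpenCV 4.12 (cv2) and the standard library are available. Lean on these libraries where they do the work, as an engineer would, in place of code of your own. Each camera call takes 0.05 s, during which the arm holds its last target.

## Working session

There is one attempt and no reset: what is moved stays moved. The work goes in short steps, Python scripts to look and compute and a shell command to move; the robot and the scene stay as the last step left them, time stands still between calls to the robot, and variables do not carry over. Pictures are saved under pics/ and viewed, and the job is handed in when it is done.

```bash
mkdir -p pics; ls; cat > h.py <<'E'
from rig import *
import numpy as np, cv2
from scipy.spatial.transform import Rotation as R
def save(n,name):
    p,d=capture(n); cv2.imwrite(f'pics/{name}.png',p[:,:,::-1]); np.save(f'pics/{name}_d.npy',d); return p,d
def c2w(n):
    m=camera_model(n)
    if n!='wrist': return m,np.array(m['cam_to_world'])
    s=sense(); T=np.eye(4); q=s['ee_rot']; T[:3,:3]=R.from_quat([q[1],q[2],q[3],q[0]]).as_matrix(); T[:3,3]=s['eef_pos']
    return m,T@np.array(m['T_tool_cam'])
def ray(n,px):
    m,T=c2w(n); d=np.array([(px[0]-m['cx'])/m['fx'],-(px[1]-m['cy'])/m['fy'],-1.])
    return T[:3,3],T[:3,:3]@d
def atz(n,px,z):
    o,d=ray(n,px); return o+d*(z-o[2])/d[2]
def atd(n,px,dep):
    o,d=ray(n,px); return o+d*dep
def proj(n,P):
    m,T=c2w(n); p=np.linalg.inv(T)@np.append(P,1); return m['cx']+m['fx']*p[0]/-p[2], m['cy']-m['fy']*p[1]/-p[2]
E
python3 - <<'E'
from h import *
for n in ['scene','top']:
    save(n,n+'0'); m=camera_model(n); print({k:(np.round(v,3).tolist()) if not isinstance(v,str) else v for k,v in m.items()})
print(camera_model('wrist'))
print(sense())
E
```

```text
pics
{'fx': 384.947, 'fy': 384.947, 'cx': 316.55, 'cy': 197.048, 'cam_to_world': [[0.375, -0.65, 0.661, 1245.89], [0.927, 0.274, -0.257, -299.647], [-0.015, 0.709, 0.705, 832.07], [0.0, 0.0, 0.0, 1.0]]}
{'fx': 404.773, 'fy': 404.773, 'cx': 322.175, 'cy': 197.901, 'cam_to_world': [[0.029, 0.991, -0.132, 352.214], [-0.999, 0.033, 0.025, 0.739], [0.029, 0.131, 0.991, 1314.476], [0.0, 0.0, 0.0, 1.0]]}
{'fx': 359.49723263722063, 'fy': 359.49723263722063, 'cx': 324.85601242009346, 'cy': 203.6216035312723, 'T_tool_cam': array([[-3.39677326e-04,  9.57941311e-01,  2.86963988e-01,
         7.27187736e+01],
       [ 9.99999931e-01,  2.82030736e-04,  2.42219977e-04,
        -3.77820888e-01],
       [ 1.51099858e-04,  2.86964050e-01, -9.57941340e-01,
        -1.43099777e+02],
       [ 0.00000000e+00,  0.00000000e+00,  0.00000000e+00,
         1.00000000e+00]])}
{'time_s': 0.1, 'joints': array([-1.51742877e+00,  3.13400196e-01,  1.49837511e+00, -2.83817217e-05,
        1.33097381e+00, -2.23383491e-01]), 'dq': array([-1.21767029e-04, -4.99770202e-04, -2.33627453e-03,  1.61793489e-03,
        3.30309503e-04, -4.90824023e-05]), 'tau': array([ 3.58333848e-03, -4.12895679e+01, -2.60142303e+01, -1.35633245e-04,
        3.00341359e-03, -2.07507816e-05]), 'eef_pos': array([ 143.42378857, -504.79022953,  230.78387807]), 'ee_rot': array([-5.77316813e-04,  9.90440743e-01,  1.37937670e-01,  3.53623683e-05]), 'force': array([0.02437164, 0.29059917, 1.35314036]), 'wrist_torque': array([0.00936207, 0.04445558, 0.00663119]), 'grip_width': 1.0005377781898424}
```

View pics/scene0.png

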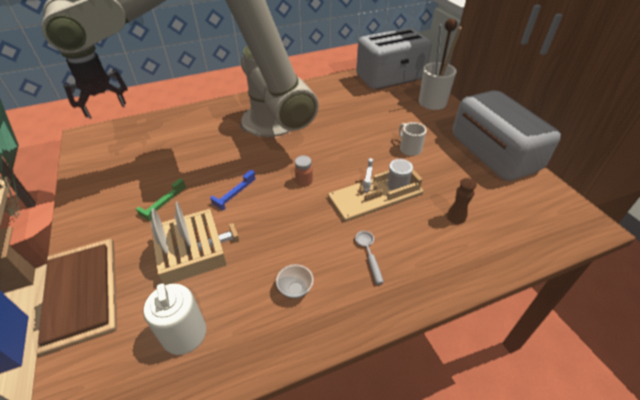

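View pics/top0.png

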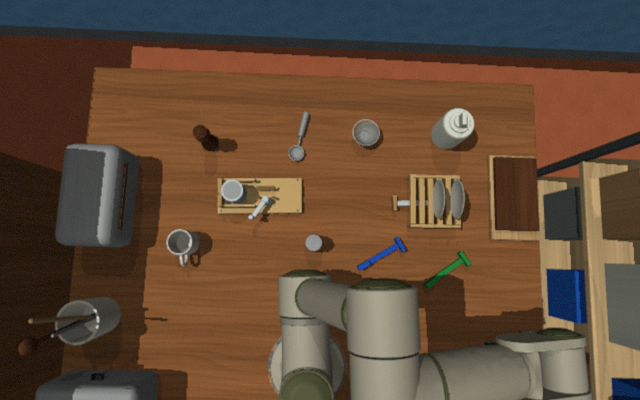

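The top view (up = world +x, left = +y) shows the board at about (260,196), the tin at (232,190), the lever near (262,207), the rack at (435,202) and the bar head at (395,202). The blue and green bars are look-alikes. Next I'll take numeric estimates.

```bash
python3 - <<'E'
from h import *
capture('top');capture('scene')
H=dict(board=0,board_stop=18,channel=18,lane=18,tin=18,bar_face=14,bar_tail=17,lever_pivot=18,lever_post=65,rack=0,bar=0,jar=0,bowl=0,spoon=0)
for t,z in H.items():
    for n in ['top','scene']:
        for r in pinpoint(n,t)[:2]:
            print(t,n,round(r['p'],2),np.round(r['centre']),np.round(atz(n,r['centre'],z)))
E
```

```text
board scene 0.91 [369. 200.] [539. 147.   0.]
board_stop top 0.88 [224. 193.] [530. 284.  18.]
board_stop scene 0.52 [409. 146.] [377. 382.  18.]
channel top 0.86 [265. 193.] [535. 154.  18.]
channel scene 0.77 [370. 195.] [535. 148.  18.]
channel scene 0.5 [184. 249.] [ 526. -401.   18.]
lane top 0.91 [240. 194.] [527. 232.  18.]
lane scene 0.87 [395. 187.] [536. 236.  18.]
lane scene 0.5 [297. 288.] [ 753. -164.   18.]
tin top 0.65 [237. 198.] [517. 241.  18.]
tin top 0.36 [264. 194.] [533. 157.  18.]
bar_face top 0.69 [400. 244.] [ 383. -288.   14.]
bar_face top 0.64 [416. 203.] [ 518. -339.   14.]
bar_face scene 0.81 [217. 204.] [ 388. -285.   14.]
bar_face scene 0.8 [238. 232.] [ 523. -255.   14.]
bar_tail top 0.74 [433. 282.] [ 267. -392.   17.]
bar_tail top 0.67 [361. 262.] [ 322. -162.   17.]
bar_tail scene 0.64 [179. 188.] [ 278. -382.   17.]
bar_tail scene 0.63 [186. 251.] [ 535. -397.   17.]
lever_pivot top 0.62 [264. 201.] [508. 154.  18.]
lever_pivot scene 0.81 [368. 189.] [512. 155.  18.]
lever_pivot scene 0.45 [374. 196.] [547. 156.  18.]
lever_post top 0.55 [252. 217.] [453. 184.  65.]
lever_post scene 0.52 [369. 164.] [455. 184.  65.]
lever_post scene 0.36 [372. 194.] [576. 130.  65.]
rack top 0.77 [431. 201.] [ 527. -393.    0.]
bar top 0.85 [376. 252.] [ 355. -213.    0.]
bar top 0.81 [444. 271.] [ 302. -433.    0.]
bar scene 0.81 [170. 200.] [ 305. -416.    0.]
bar scene 0.77 [236. 190.] [ 339. -219.    0.]
jar top 0.79 [315. 240.] [390. -13.   0.]
jar scene 0.55 [305. 180.] [380.  -1.  -0.]
bowl top 0.61 [367. 136.] [ 743. -178.    0.]
bowl scene 0.57 [294. 290.] [ 746. -169.    0.]
spoon top 0.56 [301. 136.] [734.  44.   0.]
spoon top 0.54 [237. 194.] [532. 245.   0.]
spoon scene 0.76 [369. 257.] [727.  47.  -0.]
spoon scene 0.22 [408. 182.] [514. 297.   0.]
```

```bash
python3 -m crank '{"dp":[[3.8,2.8,0],[3.8,2.8,0],[3.8,2.8,0],[3.8,2.8,0],[3.8,2.8,0],[3.8,2.8,0],[3.8,2.8,0],[3.8,2.8,0],[3.8,2.8,0],[3.8,2.3,0]],"delta_rot":[[0,0,7.4],[0,0,7.4],[0,0,7.4],[0,0,7.4],[0,0,7.4],[0,0,7.4],[0,0,7.4],[0,0,7.4],[0,0,7.4],[0,0,7.4]],"claw":[0,0,0,0,0,0,0,0,0,0]}'
python3 -m crank '{"dp":[[0,0,0],[0,0,0]],"delta_rot":[[0,0,0],[0,0,0]],"claw":[0,0]}'
python3 - <<'E'
from h import *
p,d=save('wrist','w1'); s=sense(); print(s['eef_pos'],s['ee_rot'],s['joints'],s['force'],s['time_s'])
for t in ['bar_face','bar','bar_tail','rack']:
    for r in pinpoint('wrist',t)[:2]: print(t,r['p'],r['centre'])
E
```

```text
time_s: 2.6
eef_pos: [524.9, -228.2, 231.5]
ee_rot: [0.0, 0.706, 0.708, 0.0]
force: [-0.8, -0.8, 0.0]
grip_width: 0.997
time_s: 2.8
eef_pos: [523.7, -229.5, 230.9]
ee_rot: [-0.0, 0.708, 0.707, -0.0]
force: [-1.1, -0.6, 0.0]
grip_width: 0.996
[ 523.1105899  -230.21897763  231.08886182] [-2.24471685e-04  7.08262382e-01  7.05949230e-01 -1.80112832e-04] [-6.19379984e-01  4.16603997e-01  1.35177779e+00 -2.85792329e-04
  1.37371364e+00 -6.16052662e-01] [-0.64917487 -0.67849039 -0.29663669] 2.85
bar_face 0.93 [195.9, 225.8]
bar_face 0.76 [316.6, 198.0]
bar 0.94 [159.8, 160.4]
bar 0.85 [143.4, 332.5]
bar_tail 0.78 [325.9, 316.1]
bar_tail 0.75 [105.1, 112.3]
rack 0.58 [325.7, 299.9]
```

View pics/w1.png

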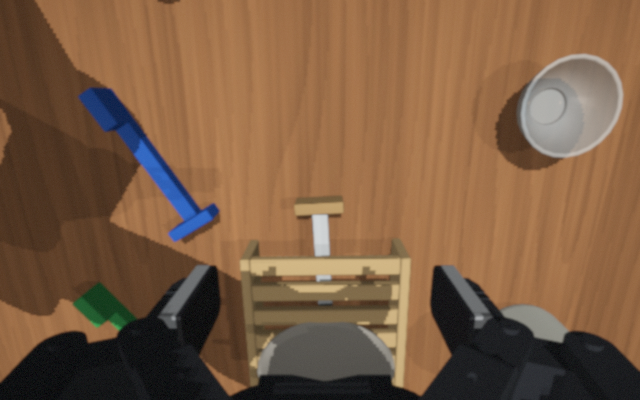

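The wrist view shows the wooden head at about (319,206), its shaft running down under the slats to (324,303), and the blue bar clear on the left. I'll segment the head and shaft.

```bash
python3 - <<'E'
from h import *
d=np.load('pics/w1_d.npy'); p=cv2.imread('pics/w1.png')
im=cv2.resize(p[180:320,230:430],None,fx=4,fy=4,interpolation=cv2.INTER_CUBIC); cv2.imwrite('pics/w1z.png',im)
m,T=c2w('wrist')
v,u=np.mgrid[0:400,0:640]
X=np.stack([(u-m['cx'])/m['fx']*d,-(v-m['cy'])/m['fy']*d,-d],-1)@T[:3,:3].T+T[:3,3]
# height mask near head
M=(X[...,2]>20)&(X[...,2]<36)&(d>0)&(v>185)&(v<222)&(u>280)&(u<360)
P=X[M]; print('head top',M.sum(),np.percentile(P,[2,50,98],axis=0).round(1))
rect=cv2.minAreaRect(P[:,:2].astype(np.float32)); print(rect)
M=(X[...,2]>9)&(X[...,2]<22)&(d>0)&(v>218)&(v<258)&(u>290)&(u<345)
P=X[M]; print('shaft',M.sum(),np.percentile(P,[2,50,98],axis=0).round(1))
for row in range(222,256,6):
    q=X[row][M[row]]; 
    if len(q): print(row,q.mean(0).round(1),len(q),np.ptp(q[:,0]).round(1))
M=(X[...,2]>46)&(X[...,2]<60)&(v>250)&(v<272)
P=X[M]; print('rack front',np.percentile(P,[2,50,98],axis=0).round(1))
print('table z',np.median(X[20:100,250:450,2]))
E
```

```text
head top 658 [[ 492.  -271.9   21.3]
 [ 516.3 -264.6   28.8]
 [ 539.5 -259.2   30.5]]
((515.7014770507812, -265.7251892089844), (50.0506706237793, 12.602023124694824), 2.7996387481689453)
shaft 553 [[ 509.6 -322.9   15.4]
 [ 517.8 -302.    17. ]
 [ 525.4 -281.7   18.5]]
222 [ 517.  -284.9   17. ] 15 14.8
228 [ 516.9 -291.7   16.8] 15 14.9
234 [ 517.7 -298.8   16.2] 15 16.1
240 [ 517.9 -305.4   16.8] 15 15.0
246 [ 517.8 -312.3   17. ] 15 15.1
252 [ 518.9 -319.6   16.3] 15 15.2
rack front [[ 441.9 -322.7   47.6]
 [ 524.1 -314.1   54.7]
 [ 602.1 -308.5   56.3]]
table z 1.0848229437072803
```

View pics/w1z.png

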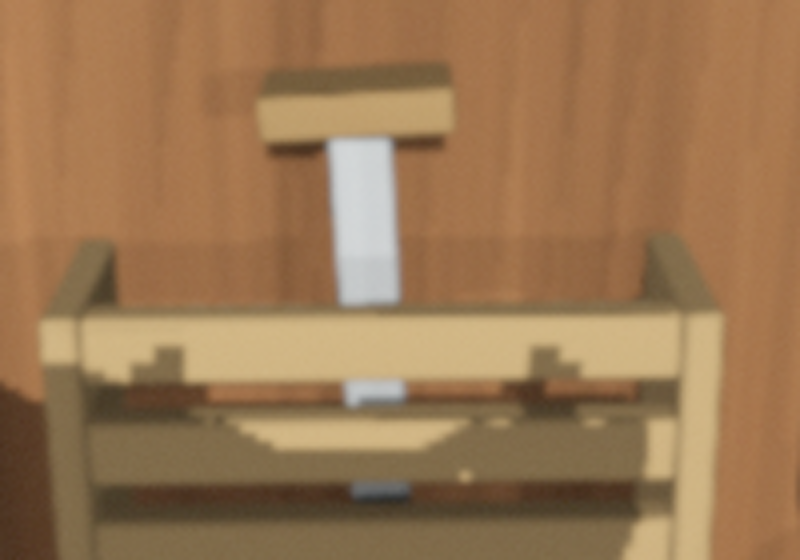

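```bash
python3 -m crank '{"dp":[[-0.4,-1.8,-2],[-0.3,-1.7,-3],[0,0,-4],[0,0,-4],[0,0,-4],[0,0,-3],[0,0,-1.6],[0,0,-1],[0,0,0]],"delta_rot":[[0,0,1.6],[0,0,1.6],[0,0,0],[0,0,0],[0,0,0],[0,0,0],[0,0,0],[0,0,0],[0,0,0]],"claw":[0,0,0,0,0,0,0,0,0]}' 40
python3 -m crank '{"dp":[[0,0,0],[0,0,0],[0,0,0],[0,0,0],[0,0,0],[0,0,0]],"delta_rot":[[0,0,0],[0,0,0],[0,0,0],[0,0,0],[0,0,0],[0,0,0]],"claw":[255,255,255,255,255,255]}'
python3 - <<'E'
from h import *
save('wrist','w2'); save('scene','s2'); print(sense()['joints'],sense()['eef_pos'])
E
```

```text
time_s: 3.95
eef_pos: [515.8, -265.2, 4.6]
ee_rot: [-0.001, 0.688, 0.725, -0.0]
force: [0.3, 0.1, -0.6]
grip_width: 1.0
time_s: 4.55
eef_pos: [517.0, -265.5, 6.6]
ee_rot: [0.001, 0.688, 0.726, 0.0]
force: [-1.2, 0.0, 5.6]
grip_width: 0.577
[-6.75808011e-01  6.94299200e-01  1.54401377e+00 -1.20272871e-04
  9.01287982e-01 -7.29129065e-01] [ 516.96202067 -265.44192619    6.59963789]
```

View pics/w2.png

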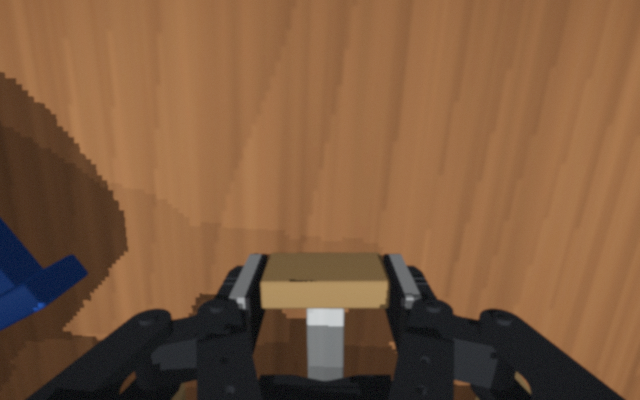

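```bash
python3 -m crank '{"dp":[[0,0,0.1],[-0.06,1,0.1],[-0.11,2,0],[-0.16,3,0],[-0.16,3,0],[-0.16,3,0],[-0.16,3,0],[-0.16,3,0],[-0.11,2,0],[-0.06,1,0]],"delta_rot":[[0,0,0],[0,0,0],[0,0,0],[0,0,0],[0,0,0],[0,0,0],[0,0,0],[0,0,0],[0,0,0],[0,0,0]],"claw":[255,255,255,255,255,255,255,255,255,255]}'
python3 -m crank '{"dp":[[0,0,0],[0,0,-0.1],[0,0,-0.1],[0,0,0]],"delta_rot":[[0,0,0],[0,0,0],[0,0,0],[0,0,0]],"claw":[255,255,255,255]}'
python3 - <<'E'
from h import *
save('wrist','w3'); save('scene','s3'); print(sense()['force'])
E
```

```text
time_s: 5.65
eef_pos: [504.5, -52.9, 7.3]
ee_rot: [-0.0, 0.687, 0.726, -0.0]
force: [0.4, 0.6, -1.0]
grip_width: 0.578
time_s: 6.05
eef_pos: [505.3, -55.4, 6.5]
ee_rot: [-0.0, 0.688, 0.725, 0.0]
force: [-5.0, 8.1, 17.6]
grip_width: 0.575
[-5.03238192  7.7439892  17.09610177]
```

View pics/s3.png

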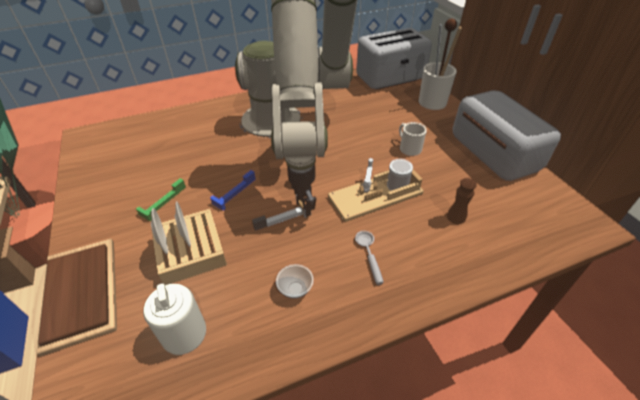

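The bar is fully out of the bay, at (280,217) in the scene view. I'll release it, rise, and look.

```bash
python3 -m crank '{"dp":[[0,0,0],[0,0,0.2],[0,0,0.3],[0,0,3],[0,0,4],[0,-2,4.5],[0,-3,3.5],[0,-2.5,0],[0,0,0],[0,0,0]],"delta_rot":[[0,0,0],[0,0,0],[0,0,0],[0,0,0],[0,0,0],[0,0,0],[0,0,0],[0,0,0],[0,0,0],[0,0,0]],"claw":[100,0,0,0,0,0,0,0,0,0]}'
cat > bar.py <<'E'
from h import *
import sys
def cloud(n,d):
    m,T=c2w(n); v,u=np.mgrid[0:400,0:640]
    return np.stack([(u-m['cx'])/m['fx']*d,-(v-m['cy'])/m['fy']*d,-d],-1)@T[:3,:3].T+T[:3,3],u,v
E
python3 - <<'E'
from bar import *
p,d=save('wrist','w4'); X,u,v=cloud('wrist',d); print(sense()['eef_pos'])
M=(d>0)&(X[...,2]>10)&(X[...,2]<45)&(abs(X[...,0]-508)<45)&(X[...,1]<-30)&(X[...,1]>-250)
def st(n,m):
    P=X[m]; print(n,m.sum(),np.percentile(P,[2,50,98],axis=0).round(1).tolist(), cv2.minAreaRect(P[:,:2].astype(np.float32)) if len(P)>5 else '')
    return P
st('all',M)
st('block',M&(X[...,2]>31)&(X[...,1]<-150))
st('head',M&(X[...,2]>24)&(X[...,1]>-100))
P=st('shaft',M&(X[...,2]>13)&(X[...,2]<20)&(X[...,1]>-155)&(X[...,1]<-75))
print(np.degrees(np.arctan(np.polyfit(P[:,1],P[:,0],1)[0])))
E
```

```text
time_s: 7.15
eef_pos: [504.7, -130.2, 160.0]
ee_rot: [-0.0, 0.688, 0.725, -0.0]
force: [0.1, 0.2, -0.3]
grip_width: 0.998
[ 504.71467637 -129.64318857  159.79125781]
all 4729 [[483.6, -203.0, 15.0], [508.4, -107.2, 17.2], [524.9, -49.1, 35.0]] ((508.7337951660156, -128.26318359375), (49.469276428222656, 160.1002655029297), 3.45914363861084)
block 824 [[504.4, -206.9, 32.5], [512.2, -187.5, 34.2], [520.0, -170.1, 35.5]] ((512.0225219726562, -188.9560546875), (15.549735069274902, 38.56132125854492), 3.6381185054779053)
head 1169 [[480.6, -60.8, 26.3], [504.2, -54.3, 28.2], [528.0, -48.0, 29.7]] ((504.2933349609375, -54.382320404052734), (49.478450775146484, 11.986854553222656), 3.1403746604919434)
shaft 1927 [[499.4, -152.9, 14.8], [507.8, -113.1, 16.3], [516.5, -76.5, 17.7]] ((508.18609619140625, -114.96836853027344), (15.973631858825684, 80.59521484375), 2.850127935409546)
-3.140213712438533
```

View pics/w4.png

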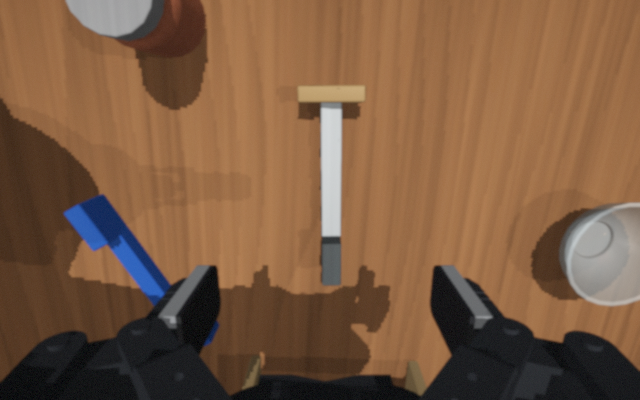

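The head, shaft and block all agree on a bar yaw of about 3.2°, with the block at (512,-189). Next I'll look at the board.

```bash
python3 -m crank '{"dp":[[0.3,3,2],[0.3,4,2],[0.3,4,2],[0.3,4,1],[0.3,4,0],[0.3,4,0],[0.3,4,0],[0.3,4,0],[0,3,0],[0,0,0]],"delta_rot":[[0,0,-0.4],[0,0,-0.4],[0,0,-0.4],[0,0,-0.4],[0,0,-0.4],[0,0,-0.4],[0,0,-0.4],[0,0,-0.4],[0,0,0],[0,0,0]],"claw":[0,0,0,0,0,0,0,0,0,0]}'
python3 -m crank '{"dp":[[0,0,0]],"delta_rot":[[0,0,0]],"claw":[0]}'
python3 - <<'E'
from bar import *
p,d=save('wrist','w5'); print(sense()['eef_pos'],sense()['ee_rot'])
for t,z in dict(board=0,board_stop=18,channel=18,lane=18,tin=18,lever_pivot=18,lever_post=65).items():
    for r in pinpoint('wrist',t)[:2]: print(t,r['p'],r['centre'],atz('wrist',r['centre'],z).round(1))
E
```

```text
time_s: 8.2
eef_pos: [527.8, 213.9, 229.4]
ee_rot: [-0.001, 0.706, 0.708, -0.0]
force: [0.5, 0.0, 0.6]
grip_width: 1.004
time_s: 8.3
eef_pos: [528.4, 210.8, 229.7]
ee_rot: [-0.0, 0.707, 0.707, -0.001]
force: [0.6, -0.0, 0.3]
grip_width: 0.998
[528.66325455 209.96248607 229.8657929 ] [-1.95287941e-04  7.07745034e-01  7.06467754e-01 -4.91032313e-04]
board 0.73 [329.2, 222.9] [532.9 148.8   0. ]
board_stop 0.95 [324.0, 95.9] [527.9 282.6  18. ]
channel 0.73 [332.7, 229.2] [536.6 147.9  18. ]
tin 0.91 [328.0, 136.9] [531.9 244.3  18. ]
lever_pivot 0.78 [308.2, 229.4] [510.9 147.9  18. ]
lever_post 0.55 [241.4, 209.6] [453.5 185.1  65. ]
```

View pics/w5.png

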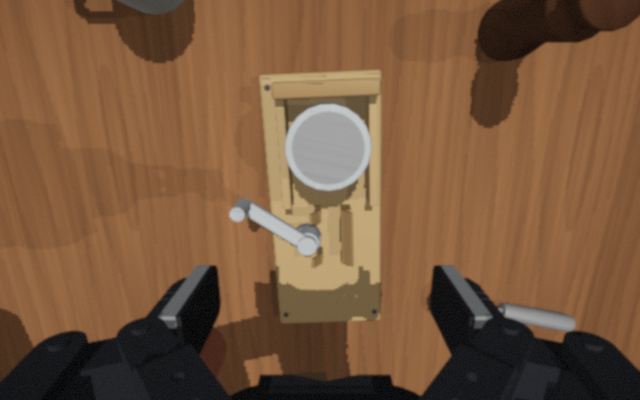

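```bash
python3 - <<'E'
from bar import *
d=np.load('pics/w5_d.npy'); X,u,v=cloud('wrist',d)
p=cv2.imread('pics/w5.png'); cv2.imwrite('pics/w5z.png',cv2.resize(p[60:330,220:400],None,fx=2.2*1,fy=2.2,interpolation=cv2.INTER_CUBIC))
g=np.full((600,420,3),0,np.uint8)
# ortho height map 2px/mm? 1 mm cell x: 430..640 , y 10..310
x0,y0=430,20
zz=np.full((300,210),np.nan)
ok=(d>0)
xi=np.round(X[...,0]-x0).astype(int); yi=np.round(X[...,1]-y0).astype(int)
s=ok&(xi>=0)&(xi<210)&(yi>=0)&(yi<300)
order=np.argsort(X[...,2][s]); zz[yi[s][order],xi[s][order]]=X[...,2][s][order]
np.save('pics/zz.npy',zz)
z8=np.nan_to_num(np.clip(zz/100,0,1)*255).astype(np.uint8)
im=cv2.applyColorMap(z8,cv2.COLORMAP_JET); im=cv2.flip(im,0); cv2.imwrite('pics/w5h.png',cv2.resize(im,None,fx=2,fy=2,interpolation=cv2.INTER_NEAREST))
B=s&(X[...,2]>14)&(X[...,2]<22)&(X[...,0]>460)&(X[...,0]<610)
print('board', B.sum(),X[B][:,2].mean(), cv2.minAreaRect(X[s&(X[...,2]>14)&(X[...,0]>475)&(X[...,0]<600)&(X[...,1]<135)][:,:2].astype(np.float32)))
# side edges per y from board+anything >10
for y in range(45,300,15):
    m=s&(abs(X[...,1]-y)<2)&(X[...,2]>11)&(X[...,0]>(472))&(X[...,0]<610)
    if m.sum(): q=np.sort(X[m][:,0]); print(y,q[0].round(1),q[-1].round(1))
T=s&(X[...,2]>88)&(X[...,2]<102)&(X[...,1]>200)
c,r=cv2.minEnclosingCircle(X[T][:,:2].astype(np.float32)); print('tin',c,r,np.median(X[T][:,2]))
S=s&(X[...,2]>57)&(X[...,2]<70)&(X[...,1]>270)
P=X[S]; print('stop top',len(P),np.percentile(P,[2,50,98],axis=0).round(1).tolist(),cv2.minAreaRect(P[:,:2].astype(np.float32)))
P=X[s&(X[...,2]>76)&(X[...,2]<86)&(X[...,0]<490)&(X[...,1]<215)]; print('post',len(P),P.mean(0) if len(P) else '')
E
```

```text
board 15482 19.04160394695631 ((531.7730712890625, 85.66734313964844), (114.15338897705078, 100.44278717041016), 1.395982027053833)
45 475.8 589.8
60 475.3 589.1
75 474.8 588.6
90 474.2 588.0
105 473.9 587.4
120 473.6 586.8
135 473.1 587.7
150 493.7 586.8
165 472.5 586.4
180 472.1 585.7
195 472.2 585.0
210 472.0 596.2
225 472.2 598.9
240 472.1 583.2
255 472.1 582.6
270 472.6 581.9
285 472.6 581.2
tin (530.80908203125, 244.33914184570312) 33.64374542236328 97.62328215936401
stop top 1931 [[486.4, 282.0, 62.1], [529.1, 289.1, 64.1], [571.8, 296.1, 65.7]] ((528.955322265625, 289.064208984375), (89.2705307006836, 14.002251625061035), 2.1696863174438477)
post 220 [453.62789978 187.37530241  81.28934677]
```

View pics/w5h.png

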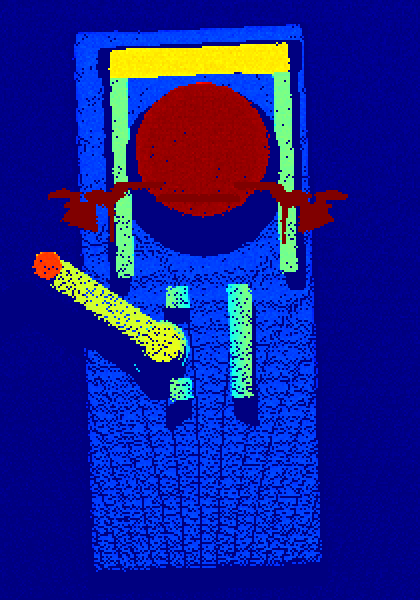

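View pics/w5z.png

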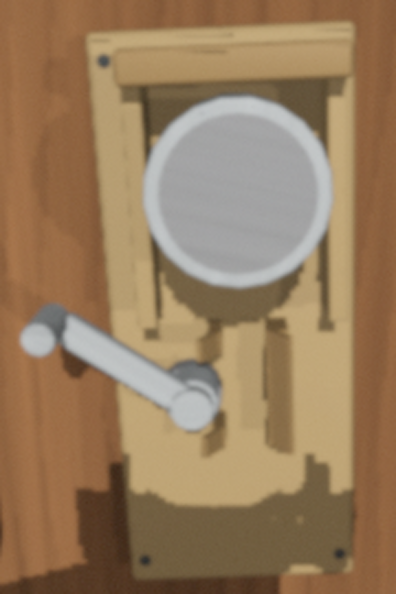

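```bash
python3 - <<'E'
from bar import *
d=np.load('pics/w5_d.npy'); X,u,v=cloud('wrist',d)
a=np.radians(2.1); O=np.array([534.1,148.2]); c,s_=np.cos(a),np.sin(a)
bx=(X[...,0]-O[0])*c+(X[...,1]-O[1])*s_; by=-(X[...,0]-O[0])*s_+(X[...,1]-O[1])*c; z=X[...,2]
ok=d>0
def rng(m): return np.percentile(bx[m],[1,50,99]).round(1), np.percentile(by[m],[1,50,99]).round(1), np.median(z[m]).round(1), m.sum()
G=ok&(z>44)&(z<53)&(by>36)&(by<125)
print('L guide',rng(G&(bx<-30)&(bx>-55))); print('R guide',rng(G&(bx>30)&(bx<55)))
for n,lo,hi in [('R',30,55),('L',-55,-30)]:
    m=G&(bx>lo)&(bx<hi); print(n,'slope deg',np.degrees(np.polyfit(by[m],bx[m],1)[0]))
K=ok&(z>40)&(z<53)&(abs(by)<32)
print('R wall',rng(K&(bx>5)&(bx<35)), 'cheeks top', rng(K&(bx<-5)&(bx>-22)&(by>10)), rng(K&(bx<-5)&(bx>-22)&(by<-10)))
for lo in range(20,50,4):
    m=ok&(z>lo)&(z<lo+4)&(abs(by)<27)
    r=m&(bx>0)&(bx<35); l=m&(bx<0)&(bx>-22)&(abs(by)>14)
    print(lo, rng(r) if r.sum() else '', rng(l) if l.sum() else '')
m=ok&(z>14)&(z<22); print('board edges',rng(m&(by<-35)&(by>-100)))
m=ok&(z>10)&(by<-60)&(abs(bx)<50); print('rear edge',np.percentile(by[m],1))
S=ok&(z>57)&(z<70)&(by>120); print('stop',rng(S))
T=ok&(z>88)&(z<104)&(by>50); 
p=np.array([453.6,187.4])-O; print('post',p[0]*c+p[1]*s_,-p[0]*s_+p[1]*c)
p=np.array([530.8,244.3])-O; print('tin',p[0]*c+p[1]*s_,-p[0]*s_+p[1]*c)
E
```

```text
L guide (array([-44.6, -40.6, -36.6]), array([ 37.4,  81. , 124.4]), np.float64(49.0), np.int64(846))
R guide (array([37.2, 41.3, 45.1]), array([ 37.1,  81.7, 124.5]), np.float64(49.2), np.int64(874))
R slope deg -0.12462744485340538
L slope deg -0.12901399694991295
R wall (array([11.2, 16.6, 21.3]), array([-27.2,   2.2,  28.1]), np.float64(46.4), np.int64(548)) cheeks top (array([-21.7, -16.5, -11.3]), array([10.2, 22.8, 28.3]), np.float64(46.5), np.int64(126)) (array([-20.4, -16.2, -11.3]), array([-27.9, -22.3, -17.5]), np.float64(46.1), np.int64(105))
20 (array([ 0.4, 24.8, 34.6]), array([-26.4,   3.3,  26.3]), np.float64(20.3), np.int64(150)) (array([-18.9,  -8.2,  -0.4]), array([-26.1,  -0.5,  24.7]), np.float64(20.3), np.int64(36))
24 (array([10.3, 10.4, 10.4]), array([-26.2,   8.5,  12.9]), np.float64(26.5), np.int64(8)) (array([-14.6, -10.9,  -9.6]), array([-25. , -18. ,  22.5]), np.float64(25.7), np.int64(14))
28 (array([10.4, 10.4, 10.4]), array([-21.9,  -1.1,  18.8]), np.float64(30.0), np.int64(8)) (array([-15.4, -11.3,  -9.6]), array([-26.6, -18.4,  21. ]), np.float64(30.
[... 569 characters left out ...]
4(55))
44 (array([14.3, 16.4, 21.3]), array([-26.5,   1.3,  26.5]), np.float64(46.2), np.int64(165)) (array([-20.4, -15.5, -13.3]), array([-26.1,  18. ,  26.7]), np.float64(46.2), np.int64(63))
48 (array([17.2, 19.2, 21.3]), array([-26.1,   2.7,  26.4]), np.float64(49.2), np.int64(186)) (array([-20.4, -18.4, -16.3]), array([-26.8, -18. ,  26.9]), np.float64(48.9), np.int64(67))
board edges (array([-60.5,  -4.4,  51. ]), array([-99.3, -67.1, -35.7]), np.float64(19.1), np.int64(5260))
rear edge -171.35897291158813
stop (array([-43.1,   9.3, 167.1]), array([134.1, 142.4, 196.7]), np.float64(64.0), np.int64(2319))
post -79.00950231788482 42.12349158700112
tin 0.2236767072304251 96.15638288086052
```

```bash
python3 -m crank '{"dp":[[-0.2,-4.4,-0.9],[-0.2,-4.4,-0.9],[-0.2,-4.4,-0.9],[-0.2,-4.4,-0.9],[-0.2,-4.4,-0.9],[-0.2,-4.4,-0.9],[-0.2,-4.4,-0.9],[-0.2,-4.4,-0.9],[-0.1,-4.7,-0.8],[0,0,0]],"delta_rot":[[0,0,0.4],[0,0,0.4],[0,0,0.4],[0,0,0.4],[0,0,0.4],[0,0,0.4],[0,0,0.4],[0,0,0.5],[0,0,0],[0,0,0]],"claw":[0,0,0,0,0,0,0,0,0,0]}' 60
python3 -m crank '{"dp":[[0,0,-2],[0,0,-3]],"delta_rot":[[0,0,0],[0,0,0]],"claw":[0,0]}'
python3 - <<'E'
from bar import *
s=sense(); q=s['ee_rot']; print(s['eef_pos'],np.degrees(2*np.arctan2(q[2],q[1])))
E
```

```text
time_s: 9.7
eef_pos: [511.1, -193.8, 149.2]
ee_rot: [-0.0, 0.689, 0.724, -0.001]
force: [0.4, 1.3, 0.4]
grip_width: 1.001
time_s: 9.9
eef_pos: [512.8, -189.6, 101.1]
ee_rot: [0.002, 0.688, 0.726, 0.0]
force: [0.2, -0.5, -0.6]
grip_width: 1.001
[ 512.78430038 -189.6013089   101.11436435] 93.11839075418786
```

```bash
python3 -m crank '{"dp":[[0,0,-4],[0,0,-3],[0,0,-1.5],[0,0,-0.5],[0,0,0],[0,0,0],[0,0,0],[0,0,0],[0,0,0],[0,0,0]],"delta_rot":[[0,0,0],[0,0,0],[0,0,0],[0,0,0],[0,0,0],[0,0,0],[0,0,0],[0,0,0],[0,0,0],[0,0,0]],"claw":[0,0,0,0,80,180,255,255,255,255]}'
python3 -m crank '{"dp":[[0,0,0],[0,0,0],[0,0,1],[0,0,2],[0,0,3],[0,0,3],[0,0,2],[0,0,0],[0,0,0]],"delta_rot":[[0,0,0],[0,0,0],[0,0,0],[0,0,0],[0,0,0],[0,0,0],[0,0,0],[0,0,0],[0,0,0]],"claw":[255,255,255,255,255,255,255,255,255]}'
python3 - <<'E'
from bar import *
p,d=save('wrist','w6'); X,u,v=cloud('wrist',d); s=sense();q=s['ee_rot']; print(s['eef_pos'],np.degrees(2*np.arctan2(q[2],q[1])))
for n in ['bar_face','bar_tail']:
    for r in pinpoint('wrist',n)[:2]: print(n,r['p'],r['centre'])
E
```

```text
time_s: 10.9
eef_pos: [512.4, -189.3, 11.0]
ee_rot: [0.001, 0.687, 0.726, 0.0]
force: [-1.0, 0.6, 5.8]
grip_width: 0.169
time_s: 11.8
eef_pos: [511.7, -188.8, 119.8]
ee_rot: [-0.0, 0.687, 0.726, -0.0]
force: [-0.8, 0.4, -1.5]
grip_width: 0.177
[ 511.43830033 -188.67677586  119.10409642] 93.15709002285269
bar_face 0.7 [326.2, 130.9]
bar_face 0.57 [161.4, 312.9]
bar_tail 0.95 [324.0, 277.2]
bar_tail 0.83 [38.6, 160.2]
```

View pics/w6.png

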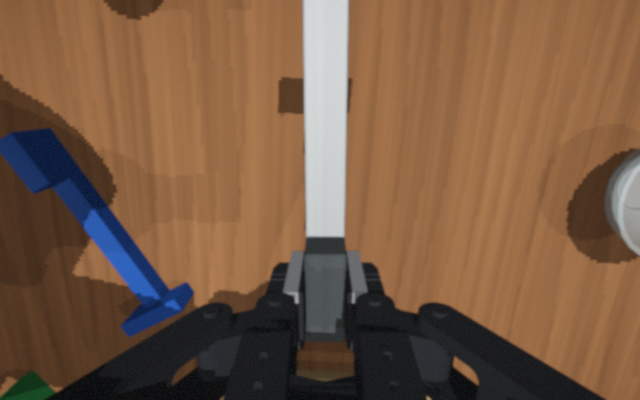

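The bar is held by its block (324,290) and lies along the image column. I'll check its pitch, yaw and offset in the hand.

```bash
cat > hand.py <<'E'
from bar import *
d=np.load('pics/w6_d.npy'); m=camera_model('wrist'); T=np.array(m['T_tool_cam'])
v,u=np.mgrid[0:400,0:640]
X=np.stack([(u-m['cx'])/m['fx']*d,-(v-m['cy'])/m['fy']*d,-d],-1)@T[:3,:3].T+T[:3,3]
M=(d>0)&(abs(X[...,1])<14)&(X[...,2]>-30)&(X[...,2]<25)&(v<300)
P=X[M]
for lo in range(-25,150,10):
    q=P[(P[:,0]>=lo)&(P[:,0]<lo+10)]
    if len(q)>5:
        top=q[q[:,2]<np.percentile(q[:,2],60)+1.5]
        print(lo,np.percentile(top[:,1],[1,99]).round(1),top[:,1].mean().round(2),np.median(top[:,2]).round(1),len(q))
E
python3 hand.py
```

```text
-5 [-8.   6.7] -0.64 -23.4 500
5 [-13.5  12.9] -0.5 -23.5 1915
15 [-8.4  7.1] -0.6 -19.3 1693
25 [-8.5  7.3] -0.61 -5.4 957
35 [-8.3  7.1] -0.65 -5.4 981
45 [-8.2  7.3] -0.52 -5.4 1060
55 [-8.4  7.2] -0.58 -5.4 1125
65 [-8.2  7.4] -0.48 -5.4 1198
75 [-8.4  7.2] -0.58 -5.4 1281
85 [-8.2  7.4] -0.4 -5.4 1379
95 [-8.3  7.2] -0.52 -5.3 1459
105 [-6.7  4.7] 0.33 -4.4 6
```

```bash
python3 -m crank '{"dp":[[0.3,2.5,0],[0.4,3.5,0],[0.4,4,0],[0.4,4,0],[0.4,4,0],[0.4,3.5,0],[0.4,2.3,0],[0,1,0],[0,0,-2],[0,0,-2.5]],"delta_rot":[[0,0,0],[0,0,-0.3],[0,0,-0.3],[0,0,-0.35],[0,0,0],[0,0,0],[0,0,0],[0,0,0],[0,0,0],[0,0,0]],"claw":[255,255,255,255,255,255,255,255,255,255]}'
python3 -m crank '{"dp":[[0,0,0],[0,0,0],[0,0,0]],"delta_rot":[[0,0,0],[0,0,0],[0,0,0]],"claw":[255,255,255]}'
python3 - <<'E'
from bar import *
p,d=save('wrist','w7'); save('scene','s7')
L=[sense() for i in range(5)];s=L[-1];q=s['ee_rot']; print(s['eef_pos'],np.degrees(2*np.arctan2(q[2],q[1])),s['force'])
E
```

```text
time_s: 12.95
eef_pos: [539.3, 58.7, 74.9]
ee_rot: [0.001, 0.693, 0.721, 0.0]
force: [0.3, 0.4, -0.9]
grip_width: 0.171
time_s: 13.25
eef_pos: [539.6, 58.6, 76.4]
ee_rot: [0.001, 0.693, 0.72, 0.0]
force: [-0.4, 0.6, -1.0]
grip_width: 0.173
[539.6005098   58.72558767  76.33926153] 92.19341319764126 [ 0.10193185  1.31532416 -0.867597  ]
```

View pics/w7.png

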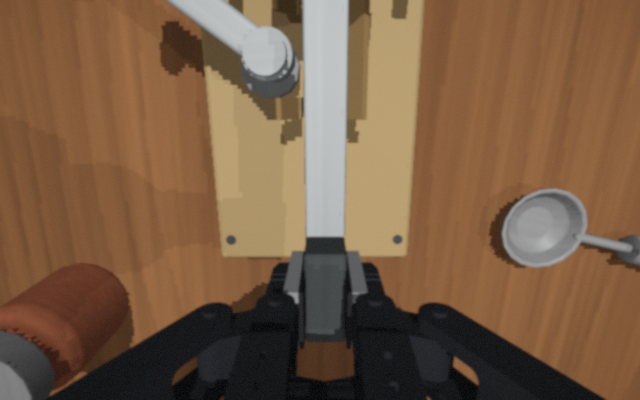

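```bash
python3 - <<'E'
from bar import *
d=np.load('pics/w7_d.npy'); m=camera_model('wrist'); T=np.array(m['T_tool_cam'])
v,u=np.mgrid[0:400,0:640]
X=np.stack([(u-m['cx'])/m['fx']*d,-(v-m['cy'])/m['fy']*d,-d],-1)@T[:3,:3].T+T[:3,3]
H=76.4-X[...,2]
for x in range(0,90,10):
    q=(d>0)&(abs(X[...,0]-x)<4)&(H>12)&(H<25)&(abs(X[...,1])<80); e=X[q][:,1]
    s=(d>0)&(abs(X[...,0]-x)<4)&(H>78)&(H<105)&(abs(X[...,1])<12); f=X[s][:,1]
    if len(e)>9: print(x,e.min().round(1),e.max().round(1),((e.min()+e.max())/2).round(2),len(f) and ((f.min()+f.max())/2).round(2))
K=(d>0)&(H>45)&(H<52)&(X[...,0]>40)
for n,k in (('R',K&(X[...,1]>10)&(X[...,1]<30)),('L',K&(X[...,1]<-10)&(X[...,1]>-30))):
    print(n,k.sum(), np.percentile(X[k],[1,50,99],axis=0).round(1).tolist() if k.sum() else '')
E
```

```text
0 -64.6 50.0 -7.34 -0.64
10 -64.6 50.3 -7.13 -0.0
20 -64.6 50.2 -7.2 -0.63
30 -65.0 50.0 -7.49 -0.62
40 -64.9 50.0 -7.44 -0.66
50 -64.8 50.2 -7.28 -0.58
60 -65.0 50.3 -7.33 -0.64
70 -65.0 50.2 -7.39 -0.42
80 -64.9 49.9 -7.48 -0.6
R 1504 [[63.5, 12.7, 26.3], [89.6, 15.7, 28.5], [112.2, 18.5, 31.3]]
L 581 [[63.2, -28.6, 24.4], [81.2, -20.1, 28.4], [112.7, -15.1, 31.3]]
```

Two independent measures agree that the bar sits 1.2 mm too far in +x. I'll correct that and lower.

```bash
python3 -m crank '{"dp":[[-0.12,0,0],[0,0,-0.8],[0,0,-1],[0,0,-1],[0,0,-1],[0,0,-0.6],[0,0,0],[0,0,0]],"delta_rot":[[0,0,0],[0,0,0],[0,0,0],[0,0,0],[0,0,0],[0,0,0],[0,0,0],[0,0,0]],"claw":[255,255,255,255,255,255,255,255]}'
python3 - <<'E'
from bar import *
p,d=save('wrist','w8'); save('scene','s8');save('top','t8'); s=sense();q=s['ee_rot']; print(s['eef_pos'],np.degrees(2*np.arctan2(q[2],q[1])),s['force'])
a=cv2.imread('pics/s8.png')[110:240,300:450]; cv2.imwrite('pics/s8z.png',cv2.resize(a,None,fx=4,fy=4,interpolation=cv2.INTER_CUBIC))
E
```

```text
time_s: 14.15
eef_pos: [538.0, 59.0, 31.3]
ee_rot: [0.0, 0.693, 0.721, 0.0]
force: [1.1, 0.2, -1.6]
grip_width: 0.17
[538.10806872  58.97887184  31.69438243] 92.21077358275463 [ 0.46354059  0.43307378 -1.11194591]
```

View pics/w8.png

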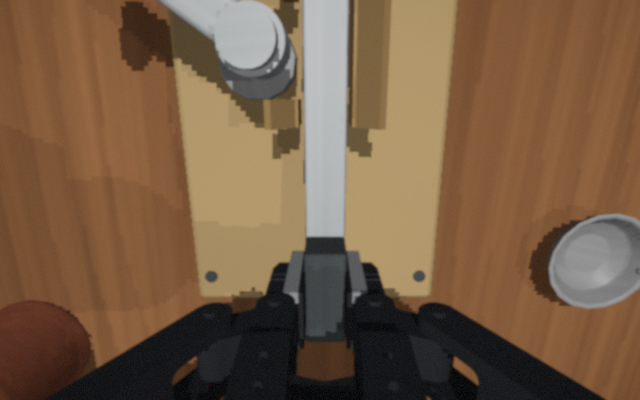

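View pics/s8z.png

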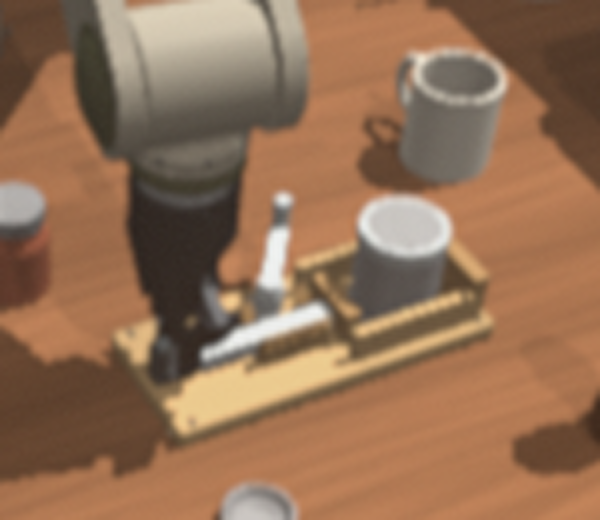

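```bash
python3 -m crank '{"dp":[[0,0,-0.1],[0,0,-0.1],[0,0,0],[0,0.3,0],[-0.02,0.4,0],[-0.02,0.4,0],[0,0,0]],"delta_rot":[[0,0,0],[0,0,0],[0,0,0],[0,0,0],[0,0,0],[0,0,0],[0,0,0]],"claw":[255,255,255,255,255,255,255]}'
python3 - <<'E'
from bar import *
for i in range(3):
    capture('wrist'); s=sense(); print(s['eef_pos'].round(2),s['force'].round(2))
E
```

```text
time_s: 15.0
eef_pos: [537.4, 70.6, 29.3]
ee_rot: [-0.0, 0.693, 0.721, 0.0]
force: [-1.2, 0.4, -1.3]
grip_width: 0.173
[537.41  70.33  29.3 ] [-1.23  0.14 -1.88]
[537.44  70.15  29.3 ] [ 0.76 -0.62 -2.42]
[537.46  70.01  29.3 ] [ 0.72 -0.55 -1.4 ]
```

```bash
python3 -m crank '{"dp":[[0,0.15,0],[-0.02,0.15,0],[0,0.1,0],[0,0,0]],"delta_rot":[[0,0,0],[0,0,0],[0,0,0],[0,0,0]],"claw":[255,255,255,255]}'
python3 - <<'E'
from bar import *
for i in range(2):
    p,d=save('wrist','w9'); s=sense(); print(s['eef_pos'].round(2),s['force'].round(2))
p,d=save('top','t9'); cv2.imwrite('pics/t9z.png',cv2.resize(p[150:240,190:330,::-1],None,fx=5,fy=5,interpolation=cv2.INTER_CUBIC))
E
```

```text
time_s: 15.55
eef_pos: [537.3, 74.0, 29.3]
ee_rot: [0.0, 0.693, 0.721, 0.0]
force: [-0.5, -0.9, -1.8]
grip_width: 0.173
[537.28  74.    29.3 ] [ 0.07 -0.53 -1.54]
[537.25  74.02  29.29] [-0.5   0.18 -1.75]
```

View pics/t9z.png

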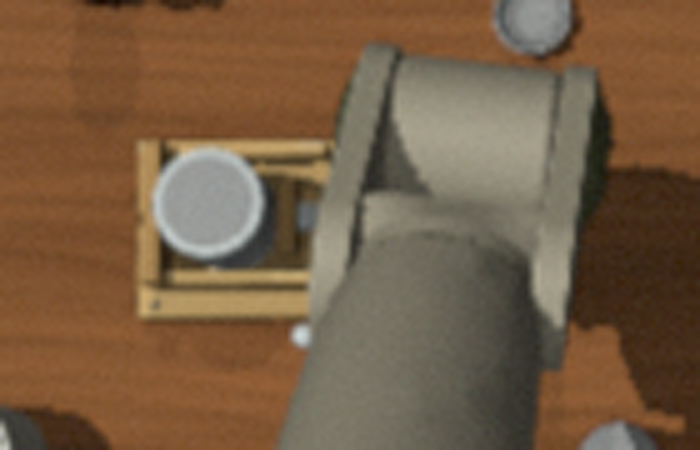

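```bash
for i in 1; do python3 -m crank '{"dp":[[0,0.08,0],[0,0,0]],"delta_rot":[[0,0,0],[0,0,0]],"claw":[255,255]}'; done
python3 -c "
from h import *
capture('wrist');s=sense();print(s['eef_pos'].round(2),s['force'].round(2))"
python3 -m crank '{"dp":[[0,0.08,0],[0,0,0]],"delta_rot":[[0,0,0],[0,0,0]],"claw":[255,255]}'
python3 -c "
from h import *
capture('wrist');s=sense();print(s['eef_pos'].round(2),s['force'].round(2))"
```

```text
time_s: 15.9
eef_pos: [537.3, 74.8, 29.3]
ee_rot: [0.0, 0.693, 0.721, -0.0]
force: [0.1, -0.2, -2.1]
grip_width: 0.175
[537.28  74.75  29.31] [ 0.82 -1.16 -2.25]
time_s: 16.15
eef_pos: [537.3, 75.6, 29.3]
ee_rot: [0.0, 0.693, 0.721, 0.0]
force: [-0.2, -0.5, -1.4]
grip_width: 0.176
[537.28  75.62  29.31] [-0.18 -1.14 -1.66]
```

```bash
python3 -m crank '{"dp":[[0,0.06,0],[0,0,0]],"delta_rot":[[0,0,0],[0,0,0]],"claw":[255,255]}'
python3 -c "
from h import *
capture('wrist');s=sense();print(s['eef_pos'].round(2),s['force'].round(2))"
python3 -m crank '{"dp":[[0,0.06,0],[0,0,0]],"delta_rot":[[0,0,0],[0,0,0]],"claw":[255,255]}'
python3 -c "
from h import *
capture('wrist');s=sense();print(s['eef_pos'].round(2),s['force'].round(2))"
```

```text
time_s: 16.4
eef_pos: [537.2, 76.2, 29.3]
ee_rot: [-0.0, 0.693, 0.721, 0.0]
force: [-0.5, -0.0, -1.7]
grip_width: 0.175
[537.25  76.23  29.3 ] [-0.74 -0.54 -1.75]
time_s: 16.65
eef_pos: [537.3, 76.8, 29.3]
ee_rot: [0.0, 0.693, 0.721, 0.0]
force: [0.5, -0.8, -1.7]
grip_width: 0.172
[537.24  76.85  29.29] [ 0.47 -0.85 -1.63]
```

```bash
cat > tin.py <<'E'
from bar import *
import sys
a=np.radians(2.2); O=np.array([534.5,148.2]); c,s_=np.cos(a),np.sin(a)
for n in ['top','scene']:
    p,d=save(n,n+sys.argv[1]); X,u,v=cloud(n,d)
    bx=(X[...,0]-O[0])*c+(X[...,1]-O[1])*s_; by=-(X[...,0]-O[0])*s_+(X[...,1]-O[1])*c; z=X[...,2]
    T=(d>0)&(z>90)&(z<104)&(abs(bx)<45)&(by>55)&(by<142)
    P=np.stack([bx[T],by[T]],1).astype(np.float32); cc,r=cv2.minEnclosingCircle(P); print(n,'tin',cc,r,np.median(z[T]), np.percentile(P,[1,99],axis=0).round(1).tolist())
    S=(d>0)&(z>59)&(z<68)&(abs(bx)<44)&(by>125)&(by<160)
    print(' stop',np.percentile(by[S],[1,50,99]).round(1),np.percentile(bx[S],[1,50,99]).round(1),np.median(z[S]))
    Hd=(d>0)&(z>42)&(z<51)&(abs(bx)<24)&(by>30)&(by<75)
    if Hd.sum(): print(' head',Hd.sum(),np.percentile(by[Hd],[2,50,98]).round(1),np.percentile(bx[Hd],[2,50,98]).round(1))
E
python3 tin.py a
```

```text
top tin (0.6437748074531555, 99.62957000732422) 33.92625427246094 96.8372694085839 [[-31.9, 68.6], [32.2, 131.3]]
 stop [133.5 141.2 146.6] [-43.4  -4.3  41.8] 63.30215330527483
 head 60 [54.8 61.  72.1] [-22.6  -3.8  22.2]
scene tin (2.3499324321746826, 99.89371490478516) 33.9370002746582 95.4879659168048 [[-29.3, 67.3], [33.7, 131.8]]
 stop [132.4 141.  147.9] [ 5.2 28.1 43.4] 62.230527545121106
 head 65 [55.7 63.6 73.6] [-19.3   3.1  23.3]
```

```bash
python3 -m crank '{"dp":[[0,0.06,0],[0,0,0]],"delta_rot":[[0,0,0],[0,0,0]],"claw":[255,255]}'
python3 -c "
from h import *
capture('wrist');s=sense();print(s['eef_pos'].round(2),s['force'].round(2))"
python3 -m crank '{"dp":[[0,0.06,0],[0,0,0]],"delta_rot":[[0,0,0],[0,0,0]],"claw":[255,255]}'
python3 -c "
from h import *
capture('wrist');s=sense();print(s['eef_pos'].round(2),s['force'].round(2))"
```

```text
time_s: 17.0
eef_pos: [537.3, 77.2, 29.3]
ee_rot: [0.0, 0.693, 0.721, -0.0]
force: [-1.1, -4.2, -2.2]
grip_width: 0.172
[537.27  77.15  29.31] [-0.67 -3.14 -1.87]
time_s: 17.25
eef_pos: [537.4, 77.2, 29.4]
ee_rot: [0.001, 0.693, 0.721, -0.0]
force: [-0.2, -6.3, -0.8]
grip_width: 0.168
[537.41  77.22  29.38] [-0.26 -7.03 -2.19]
```

Contact is felt at y ≈ 77.1, with force rising to about 7 N, so the tin is snug. I'll release the bar and look.

```bash
python3 -m crank '{"dp":[[0,0,0],[0,0,0],[0,0,0],[0,0,0],[0,0,2],[0,0,4],[0,0,4.5],[-0.1,3,4],[-0.2,4,3],[-0.2,4,2]],"delta_rot":[[0,0,0],[0,0,0],[0,0,0],[0,0,0],[0,0,0],[0,0,0],[0,0,0],[0,0,0],[0,0,0],[0,0,0]],"claw":[180,80,0,0,0,0,0,0,0,0]}'
python3 -m crank '{"dp":[[-0.1,2,0],[0,0,0],[0,0,0]],"delta_rot":[[0,0,0],[0,0,0],[0,0,0]],"claw":[0,0,0]}'
cat > chk.py <<'E'
from bar import *
import sys
p,d=save('wrist',sys.argv[1]); X,u,v=cloud('wrist',d); print(sense()['eef_pos'],sense()['time_s'])
a=np.radians(2.2); O=np.array([534.5,148.2]); c,s_=np.cos(a),np.sin(a)
bx=(X[...,0]-O[0])*c+(X[...,1]-O[1])*s_; by=-(X[...,0]-O[0])*s_+(X[...,1]-O[1])*c; z=X[...,2]; ok=d>0
def rng(n,m):
    if m.sum()<5: print(n,'none'); return
    r=cv2.minAreaRect(np.stack([bx[m],by[m]],1).astype(np.float32)); print(n,'bx',np.percentile(bx[m],[2,50,98]).round(1),'by',np.percentile(by[m],[2,50,98]).round(1),'z',np.median(z[m]).round(1),m.sum(),np.round(r[0],1),np.round(r[1],1),round(r[2],1))
rng('stop',ok&(z>59)&(z<68)&(abs(bx)<46)&(by>128)&(by<160))
T=ok&(z>92)&(z<102)&(abs(bx)<42)&(by>62)&(by<140); print('tin',cv2.minEnclosingCircle(np.stack([bx[T],by[T]],1).astype(np.float32)))
rng('head',ok&(z>43)&(z<52)&(abs(bx)<29)&(by>45)&(by<74))
m=ok&(z>30)&(z<39)&(abs(bx)<10)&(by>-52)&(by<53); rng('shaft',m); 
if m.sum(): print('shaft yaw rel',-np.degrees(np.polyfit(by[m],bx[m],1)[0]))
rng('block',ok&(z>48)&(z<58)&(abs(bx)<11)&(by<-48)&(by>-112))
m=ok&(z>77)&(z<86)&(bx<-12)&(bx>-110)&(abs(by)<90); rng('post',m)
if m.sum():
    C=X[m].mean(0); q=[bx[m].mean()+23.5,by[m].mean()]; th=np.arctan2(q[1],q[0])%(2*np.pi); print('post world',C,'lever',th-2.412,np.hypot(*q))
E
python3 chk.py w10
```

```text
time_s: 18.3
eef_pos: [532.5, 189.2, 227.1]
ee_rot: [0.001, 0.694, 0.72, 0.001]
force: [0.8, -0.9, -0.4]
grip_width: 0.998
time_s: 18.6
eef_pos: [531.0, 207.8, 223.8]
ee_rot: [-0.0, 0.693, 0.721, -0.0]
force: [-0.2, -0.7, -0.0]
grip_width: 1.004
[531.14382352 207.24355095 223.78567311] 18.65
stop bx [-43.7  -0.7  41.8] by [134.7 141.6 148.5] z 63.3 2084 [ -1.1 141.7] [13.9 89.6] 90.0
tin ((-0.8998610973358154, 101.62126159667969), 33.524417877197266)
head bx [-25.3   3.9  23.9] by [56.7 58.9 64. ] z 46.2 181 [-0.6 60.5] [49.4  8.5] 1.0
shaft bx [-8.5 -0.6  9.2] by [-49.3   5.4  51. ] z 34.4 1651 [0.6 0.5] [104.9  18.5] 89.6
shaft yaw rel -0.1176670095511412
block bx [-8.7 -0.6  6.4] by [-90.5 -70.6 -53.1] z 52.2 557 [ -1.2 -72.1] [15.3 39.2] 0.3
post bx [-86.5 -80.2 -74.2] by [36.2 42.6 48.5] z 81.0 217 [-80.5  42.2] [13.2 13.2] 18.2
post world [452.7316791  187.69697977  80.95791824] lever 0.08510011011711027 70.91757781987836
```

View pics/w10.png

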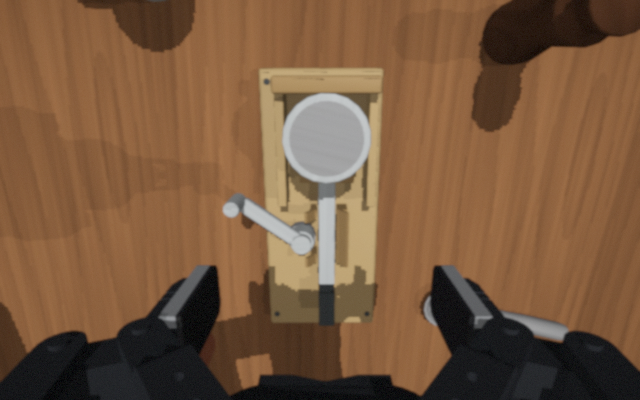

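Bar, tin and lever are all as wanted: tin at ≈101, block at ≈-72.7 after the 0.6 mm bias, lever at 0.085. The post is at about world (453.8,187.5), so next I'll approach it with the jaws turned -30°.

```bash
python3 - <<'E'
import numpy as np
P=np.array([511.5,147.3]);prev=P+70*np.array([np.cos(np.radians(145)),np.sin(np.radians(145))]);print(prev)
for a in list(range(153,273,8))+[272.2]:
    q=P+70*np.array([np.cos(np.radians(a)),np.sin(np.radians(a))]); print(a,q.round(1),((q-prev)/10).round(2).tolist()); prev=q
E
python3 -m crank '{"dp":[[-2.2,-0.5,0],[-2.2,-0.5,0],[-2.2,-0.5,0],[-1.1,-0.5,-2],[0,0,-4],[0,0,-3],[0,0,-1],[0,0,0],[0,0,0]],"delta_rot":[[0,0,-7.5],[0,0,-7.5],[0,0,-7.5],[0,0,-7.5],[0,0,0],[0,0,0],[0,0,0],[0,0,0],[0,0,0]],"claw":[90,90,90,90,90,90,90,90,90]}' 40
python3 - <<'E'
from bar import *
save('wrist','w11');s=sense();q=s['ee_rot']; print(s['eef_pos'],np.degrees(2*np.arctan2(q[2],q[1])),s['joints'])
E
```

```text
[454.1593569  187.45035054]
153 [449.1 179.1] [-0.5, -0.84]
161 [445.3 170.1] [-0.38, -0.9]
169 [442.8 160.7] [-0.25, -0.94]
177 [441.6 151. ] [-0.12, -0.97]
185 [441.8 141.2] [0.02, -0.98]
193 [443.3 131.6] [0.15, -0.96]
201 [446.1 122.2] [0.29, -0.93]
209 [450.3 113.4] [0.41, -0.89]
217 [455.6 105.2] [0.53, -0.82]
225 [462.   97.8] [0.64, -0.74]
233 [469.4  91.4] [0.74, -0.64]
241 [477.6  86.1] [0.82, -0.53]
249 [486.4  81.9] [0.89, -0.41]
257 [495.8  79.1] [0.93, -0.29]
265 [505.4  77.6] [0.96, -0.15]
272.2 [514.2  77.4] [0.88, -0.02]
time_s: 19.55
eef_pos: [455.1, 187.7, 125.5]
ee_rot: [0.0, 0.856, 0.516, 0.001]
force: [-0.3, 0.3, 1.3]
grip_width: 0.646
[455.18877246 187.84062631 125.68980801] 62.18840845597185 [ 1.52953011e-01  3.55116829e-01  1.73712818e+00 -1.65990869e-05
  1.04682602e+00  6.38365141e-01]
```

View pics/w11.png

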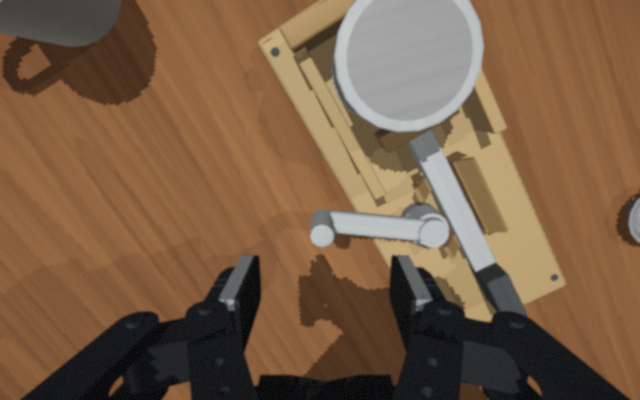

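```bash
python3 -m crank '{"dp":[[-0.1,0,-2],[0,0,-2.5],[0,0,-1.4],[0,0,-0.4],[0,0,0],[0,0,0],[0,0,0],[0,0,0],[0,0,0]],"delta_rot":[[0,0,0],[0,0,0],[0,0,0],[0,0,0],[0,0,0],[0,0,0],[0,0,0],[0,0,0],[0,0,0]],"claw":[90,90,90,90,90,255,255,255,255]}' 40
python3 -c "
from h import *
s=sense();print(s['eef_pos'].round(2),s['force'].round(2),s['grip_width'])"
```

```text
time_s: 20.5
eef_pos: [453.3, 188.2, 61.9]
ee_rot: [-0.0, 0.856, 0.517, 0.0]
force: [-1.7, 0.7, 6.3]
grip_width: 0.144
[453.34 188.17  61.9 ] [-1.67  0.75  6.34] 0.14431838531811905
```

```bash
python3 -m crank '{"dp":[[-0.5,-0.84,0],[-0.38,-0.9,0],[-0.25,-0.94,0],[-0.12,-0.97,0],[0.02,-0.98,0],[0.15,-0.96,0]],"delta_rot":[[0,0,0],[0,0,0],[0,0,0],[0,0,0],[0,0,0],[0,0,0]],"claw":[255,255,255,255,255,255]}'
python3 -c "
from h import *
s=sense();print(s['eef_pos'].round(2),s['force'].round(2),s['grip_width'])"
```

```text
time_s: 21.1
eef_pos: [440.4, 131.8, 61.5]
ee_rot: [-0.001, 0.856, 0.517, -0.002]
force: [-11.2, 3.4, 12.2]
grip_width: 0.14
[440.37 131.8   61.53] [-11.21   3.37  12.16] 0.14045462878360612
```

```bash
python3 -m crank '{"dp":[[0,0,0],[0,0,0]],"delta_rot":[[0,0,0],[0,0,0]],"claw":[255,255]}'
python3 - <<'E'
from bar import *
p,d=save('wrist','w12'); s=sense();print(s['eef_pos'].round(2),s['force'].round(2),s['grip_width'])
E
python3 tin.py b
```

```text
time_s: 21.3
eef_pos: [440.2, 131.1, 61.5]
ee_rot: [-0.001, 0.856, 0.517, -0.003]
force: [-12.7, -6.5, 15.4]
grip_width: 0.142
[440.25 131.18  61.55] [-13.25  -6.02  15.91] 0.14483344038051163
top tin (-0.28169509768486023, 99.95173645019531) 33.55488967895508 96.41442630990923 [[-31.8, 68.4], [31.8, 130.9]]
 stop [133.8 141.1 146.7] [-43.6  -5.8  41.9] 63.16444864023242
 head 39 [55.1 60.8 68.2] [-10.2   3.1  22. ]
scene tin (2.3468410968780518, 98.96827697753906) 34.42654800415039 95.58019222138876 [[-28.7, 68.5], [33.8, 131.4]]
 stop [133.4 139.9 148.3] [ 3.7 27.4 41.8] 61.828281011510285
 head 67 [55.1 63.6 74.2] [-20.8   5.2  21.8]
```

View pics/w12.png

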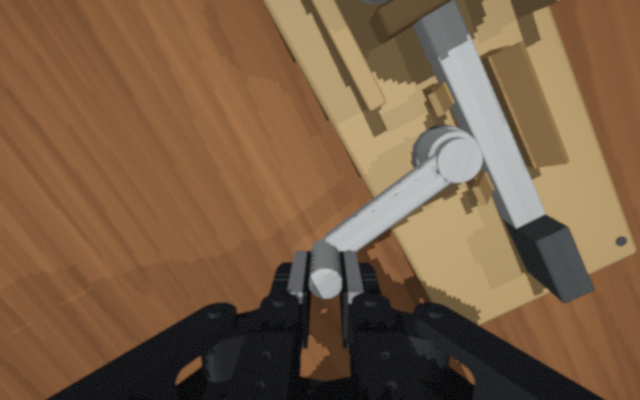

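The grip is building up side and vertical load, 13 to 16 N. I'll loosen to a cage about 20 mm wide, raise slightly, and measure the post again.

```bash
python3 -m crank '{"dp":[[0,0,0.1],[0,0,0.1],[0,0,0]],"delta_rot":[[0,0,0],[0,0,0],[0,0,0]],"claw":[190,190,190]}'
python3 - <<'E'
from bar import *
p,d=save('wrist','w13'); s=sense();print(s['eef_pos'].round(2),s['force'].round(2),s['grip_width'])
m=camera_model('wrist'); T=np.array(m['T_tool_cam']); v,u=np.mgrid[0:400,0:640]
X=np.stack([(u-m['cx'])/m['fx']*d,-(v-m['cy'])/m['fy']*d,-d],-1)@T[:3,:3].T+T[:3,3]
Xw,_,_=cloud('wrist',d)
k=(d>0)&(Xw[...,2]>79)&(Xw[...,2]<84)&(abs(X[...,1])<8.5)&(abs(X[...,0])<14)
print(k.sum(),X[k].mean(0),Xw[k].mean(0),np.percentile(X[k],[2,98],axis=0).round(1))
k=(d>0)&(Xw[...,2]>79)&(Xw[...,2]<84)&(abs(X[...,1])<12)&(X[...,0]>-12)&(X[...,0]<30);print(k.sum(),np.percentile(X[k],[2,50,98],axis=0).round(1).tolist())
# hub top: the highest disc near pivot
k=(d>0)&(Xw[...,2]>56)&(Xw[...,2]<75)&(abs(Xw[...,0]-511)<20)&(abs(Xw[...,1]-147)<20)
print('hub',k.sum(),cv2.minEnclosingCircle(Xw[k][:,:2].astype(np.float32)),np.percentile(Xw[k][:,2],[5,50,95]))
h=k&(Xw[...,2]>np.percentile(Xw[k][:,2],95)-3); print(cv2.minEnclosingCircle(Xw[h][:,:2].astype(np.float32)),h.sum())
E
```

```text
time_s: 21.75
eef_pos: [442.7, 132.0, 63.4]
ee_rot: [0.0, 0.856, 0.517, 0.0]
force: [0.1, 0.5, 0.0]
grip_width: 0.257
[442.63 132.02  63.31] [ 1.05 -0.09 -0.03] 0.2531348968553568
852 [  3.19679913  -2.31075714 -17.77453118] [442.06652556 135.92684391  81.08028365] [[ -3.2  -8.  -19. ]
 [  9.    3.7 -16.2]]
1017 [[-7.0, -11.7, -20.0], [3.3, -2.4, -17.9], [11.0, 10.8, -16.0]]
hub 2354 ((504.58642578125, 145.38546752929688), 15.31949234008789) [56.56519585 58.88298301 60.20243066]
((504.9819030761719, 145.45620727539062), 14.9207124710083) 1982
```

View pics/w13.png

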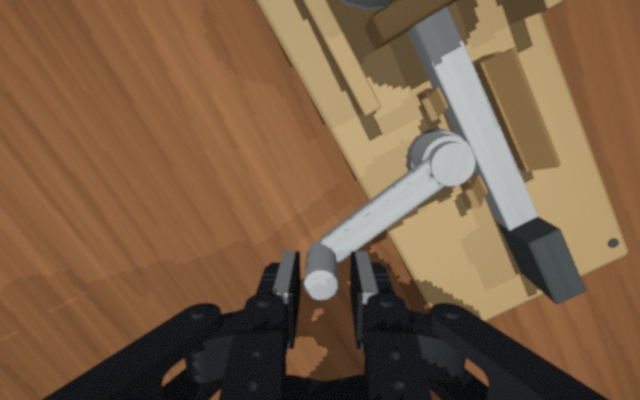

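The post is at world (442.4,135.9), on the 70 mm circle about the pivot, so the model holds; it had only slid between the pads. I'll continue pushing with the cage.

```bash
python3 - <<'E'
import numpy as np
P=np.array([511.5,147.3]);prev=np.array([442.6,132.0])
for a in [197,205,213,221,229,237,245,253,259,265,269,272.2,275]:
    q=P+70*np.array([np.cos(np.radians(a)),np.sin(np.radians(a))])+[3.1,-1.6]; print(a,q.round(1),((q-prev)/10).round(2).tolist()); prev=q
E
```

```text
197 [447.7 125.2] [0.51, -0.68]
205 [451.2 116.1] [0.35, -0.91]
213 [455.9 107.6] [0.47, -0.85]
221 [461.8  99.8] [0.59, -0.78]
229 [468.7  92.9] [0.69, -0.69]
237 [476.5  87. ] [0.78, -0.59]
245 [485.   82.3] [0.85, -0.47]
253 [494.1  78.8] [0.91, -0.35]
259 [501.2  77. ] [0.71, -0.18]
265 [508.5  76. ] [0.73, -0.1]
269 [513.4  75.7] [0.49, -0.03]
272.2 [517.3  75.8] [0.39, 0.0]
275 [520.7  76. ] [0.34, 0.02]
```

```bash
python3 -m crank '{"dp":[[0.51,-0.68,0],[0.35,-0.91,0],[0.47,-0.85,0],[0.59,-0.78,0],[0.69,-0.69,0],[0,0,0]],"delta_rot":[[0,0,0],[0,0,0],[0,0,0],[0,0,0],[0,0,0],[0,0,0]],"claw":[190,190,190,190,190,190]}'
python3 - <<'E'
from bar import *
p,d=save('wrist','w14'); s=sense();print(s['eef_pos'].round(2),s['force'].round(2),s['grip_width'])
m=camera_model('wrist'); T=np.array(m['T_tool_cam']); v,u=np.mgrid[0:400,0:640]
X=np.stack([(u-m['cx'])/m['fx']*d,-(v-m['cy'])/m['fy']*d,-d],-1)@T[:3,:3].T+T[:3,3]
Xw,_,_=cloud('wrist',d)
k=(d>0)&(Xw[...,2]>79)&(Xw[...,2]<84)&(abs(X[...,1])<8.5)&(abs(X[...,0])<14)
print(X[k].mean(0),Xw[k].mean(0))
E
```

```text
time_s: 22.4
eef_pos: [468.1, 91.8, 62.6]
ee_rot: [-0.001, 0.856, 0.516, -0.001]
force: [-1.2, 0.3, -0.4]
grip_width: 0.253
[468.56  92.13  62.87] [-1.83 -0.62 -0.35] 0.25606920131556127
[  2.49936712  -3.54888165 -18.4878224 ] [466.61423017  96.00279758  81.35682977]
```

View pics/w14.png

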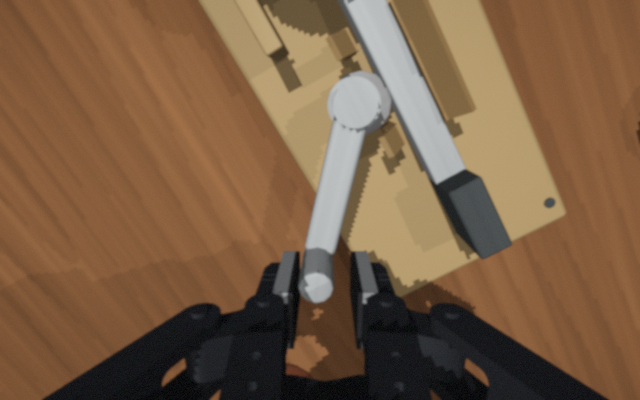

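```bash
python3 -m crank '{"dp":[[0.78,-0.59,0],[0.85,-0.47,0],[0.91,-0.35,0],[0.71,-0.18,0],[0.73,-0.1,0],[0,0,0]],"delta_rot":[[0,0,0],[0,0,0],[0,0,0],[0,0,0],[0,0,0],[0,0,0]],"claw":[190,190,190,190,190,190]}'
python3 -m crank '{"dp":[[0.49,-0.03,0],[0.39,0,0],[0,0,0]],"delta_rot":[[0,0,0],[0,0,0],[0,0,0]],"claw":[190,190,190]}'
cat > post.py <<'E'
from bar import *
import sys
p,d=save('wrist',sys.argv[1]); s=sense();print(s['eef_pos'].round(2),s['force'].round(2),s['grip_width'])
m=camera_model('wrist'); T=np.array(m['T_tool_cam']); v,u=np.mgrid[0:400,0:640]
X=np.stack([(u-m['cx'])/m['fx']*d,-(v-m['cy'])/m['fy']*d,-d],-1)@T[:3,:3].T+T[:3,3]
Xw,_,_=cloud('wrist',d)
k=(d>0)&(Xw[...,2]>79)&(Xw[...,2]<84)&(abs(X[...,1])<8.5)&(abs(X[...,0])<14)
C=Xw[k].mean(0);print(X[k].mean(0),C, np.radians((np.degrees(np.arctan2(C[1]-147.3,C[0]-511.2))%360)-2.2)-2.412)
E
python3 post.py w15
```

```text
time_s: 23.05
eef_pos: [509.2, 75.8, 63.2]
ee_rot: [0.0, 0.856, 0.516, 0.0]
force: [-0.4, 0.4, 0.2]
grip_width: 0.257
time_s: 23.35
eef_pos: [517.0, 75.9, 63.2]
ee_rot: [-0.0, 0.856, 0.517, -0.0]
force: [-4.7, 0.8, 2.1]
grip_width: 0.251
[517.1   75.97  63.24] [-3.9   1.5   1.15] 0.2552542723022718
[  1.71159313  -3.43859442 -17.97340216] [514.86464008  79.07829434  81.21573325] 2.3156567894739792
```

View pics/w15.png

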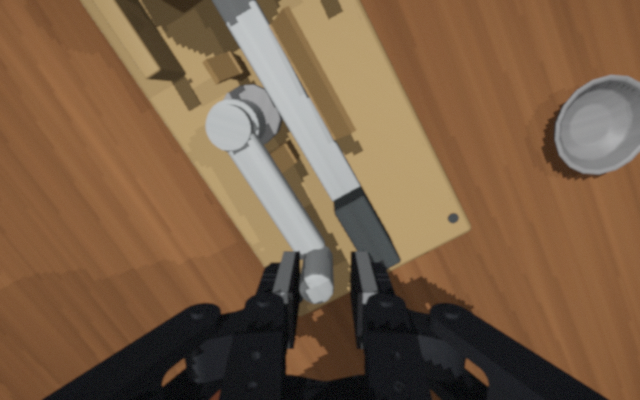

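```bash
python3 -m crank '{"dp":[[0.2,0,0],[0,0,0],[0.1,0,0],[0,0,0]],"delta_rot":[[0,0,0],[0,0,0],[0,0,0],[0,0,0]],"claw":[190,190,190,190]}'
python3 post.py w16
```

```text
time_s: 23.8
eef_pos: [517.9, 76.0, 62.9]
ee_rot: [-0.002, 0.856, 0.517, -0.003]
force: [-14.2, 0.0, 6.2]
grip_width: 0.254
[517.89  75.99  62.86] [-14.55   0.76   7.11] 0.2548327128133809
[  1.42357067  -3.72018928 -18.34805118] [515.37808945  78.97829177  81.22923615] 2.3230688517234377
```

The lever is at its stop: movement stalled, the force is 14 N, and the estimate is 2.3. I'll back off so the post is centred, rise, and check.

```bash
python3 -m crank '{"dp":[[-0.3,0,0],[-0.3,0.1,0],[0,0,0],[0,0,1],[0,0,3],[0,0,4],[0,3,4],[0.5,4,3],[0.5,4,2]],"delta_rot":[[0,0,0],[0,0,0],[0,0,0],[0,0,0],[0,0,0],[0,0,0],[0,0,7.5],[0,0,7.5],[0,0,7.5]],"claw":[170,160,160,160,160,160,160,160,160]}'
python3 -m crank '{"dp":[[0.5,2,0],[0,0,0],[0,0,0]],"delta_rot":[[0,0,7.5],[0,0,0],[0,0,0]],"claw":[0,0,0]}'
python3 chk.py w17; python3 tin.py c
```

```text
time_s: 24.75
eef_pos: [524.8, 187.8, 236.9]
ee_rot: [0.001, 0.738, 0.675, 0.002]
force: [0.5, -0.2, -0.7]
grip_width: 0.371
time_s: 25.05
eef_pos: [529.0, 206.3, 233.2]
ee_rot: [0.0, 0.694, 0.72, -0.0]
force: [1.1, -0.1, -0.3]
grip_width: 0.865
[529.01532359 205.81172077 233.09622563] 25.1
stop bx [-43.8  -0.9  41.7] by [135.  142.  148.4] z 63.1 1924 [ -0.9 141.8] [13.5 90.2] 89.8
tin ((-0.4190102517604828, 101.61815643310547), 33.63300323486328)
head bx [-23.3   8.1  25.4] by [57.1 59.3 65.1] z 46.4 198 [ 1. 61.] [48.9 10. ] 2.2
shaft bx [-8.9  1.2  9.2] by [-49.3   3.8  51.2] z 34.5 1604 [-0.3  0.4] [ 19.4 104.8] 0.2
shaft yaw rel 0.4531195189174051
block bx [-6.1  1.1  9.3] by [-89.8 -70.1 -53.1] z 52.2 531 [  1.7 -71.6] [38.  15.6] 89.8
post bx [-30.4 -23.9 -17.6] by [-74.5 -67.7 -62.3] z 80.9 165 [-23.9 -68.3] [12.7 13.2] 50.8
post world [513.1962804   79.49821673  80.62640246] lever 2.294118872852562 67.83467461903574
top tin (-4.678078651428223, 126.4703369140625) 10.18199348449707 97.39888488310203 [[-13.7, 121.7], [3.9, 131.3]]
 stop [138.  141.8 145.4] [-9.3 -1.4  8.8] 63.45005579199869
scene tin (3.6398839950561523, 100.23104095458984) 34.30265808105469 95.58339733756247 [[-27.3, 68.0], [34.9, 130.3]]
 stop [132.9 140.9 148.4] [ 5.9 26.2 41.9] 61.91134451142375
 head 67 [55.  63.3 73.7] [-20.1   5.   23.2]
```

View pics/w17.png

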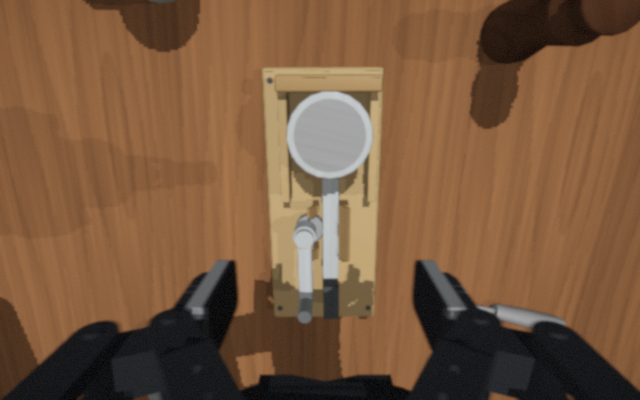

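View pics/scenec.png

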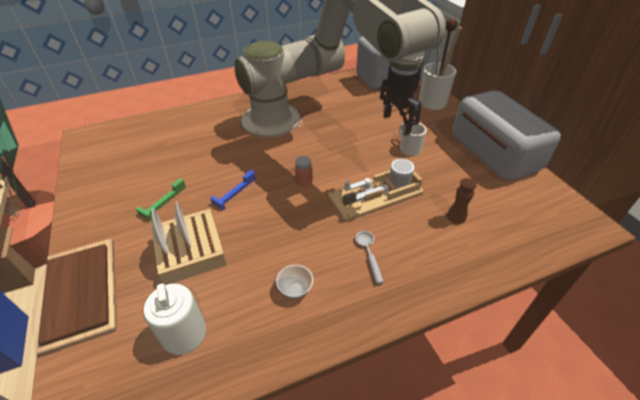

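Everything checks out: lever ≈2.29, bar locked and parallel, tin against the stop, arm clear. I'm handing it in.

```bash
python3 -c "
from rig import *
print(abs(sense()['dq']).max()); print(finish_job()); print(sense()['time_s'])"
```

```text
0.0036258696137719208
the job is handed in; nothing more can be done
None
the job is handed in; nothing more can be done
```

I drew the bar out by its head, regripped it by the grip block and laid it in the channel. I then slid it until the tin was snug against the end stop, swung the cam lever to its stop and let go. The job was handed in about 25 s into the 64 s. No verdict was reported.

My last checks showed:
- **Lever:** about 2.29 rad, and it stalled against its stop at about 14 N.
- **Bar:** less than 0.01 rad off the channel line. The head measured about 1 mm off the middle line, and the locked bar had moved about 2 mm towards +x, as the cam would push it.
- **Snug position:** the bar is 0 to 1.5 mm ahead of nominal along the channel. I had no clear view of the front face, so this is inferred from the block and the head's top.
- **Tin:** centre at board y of about 101 mm after allowing for camera bias, and near the middle line. I judged it upright by eye.
- **Force on the tin:** the wrist felt about 7 N when the bar came snug. The squeeze while the cam locked was not measured.
- **Other things:** they looked unmoved in the scene picture. I did not measure their positions.

Two readings disagreed:
- **Tin position:** the scene camera put the tin 1 to 2 mm nearer than the wrist camera did. The last top-camera value for the tin was useless because the arm was in the way. I trusted the wrist camera and the contact force.
- **Lever swing:** my first try gripped the post tightly and built up 13 to 16 N of side load. I loosened the grip and pushed with the fingers loosely around the post instead.

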